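# Nest the gift-tag sorting trays

### The arm

A 6-joint arm with a two-finger parallel gripper is mounted at the origin on the work surface. World frame = base frame: x ahead of the robot, y to its left, z up, the work surface at z = 0. Lengths are in m, angles in rad, forces in N, time in s.
With the tool pointing down it reaches from about 0.275 to 0.75 m from the base axis. Payload 10.2 kg.
Tool frame: the origin (TCP) lies between the finger pads; the fingertips stand 19 mm ahead of it and the grasp point (between the pads) is the TCP (arm.tcp_to_tips is the distance from the TCP to the fingertips, in m); y points along the fingers, z is the direction in which the jaws open and shut, and the axes are right-handed (so a half turn about y gives the same grasp; the last joint's range is limited). The gripper opens to 88 mm and grips with 3 to 60 N. Pads are 18 mm wide; open, the fingers measure 123 mm over their backs; the gripper's body (75 mm by 187 mm) begins 45 mm behind the grasp point.
Start: joints at [0.89, 0.313, 1.498, -0, 1.331, -0.223], TCP at [0.232, 0.471, 0.258] pointing down, gripper open.
Joint ranges: [-2.94, 2.94], [-0.97, 2.17], [0.19, 2.56], [-1.23, 4.37], [0.02, 3.11], [-2.88, 2.88]. Speed limits (rad/s): [2.39, 2.39, 3.01, 3.14, 3.14, 3.14].

### API

Orientations are given as a unit quaternion [w, x, y, z].
In Python, from workcell import arm gives the robot as it stands. The module is installed in compiled form; this text tells all that it offers.
- The arm moves only by the shell command python3 -m handwheel 'ROWS' [FORCE]. ROWS is JSON, a list of rows, each a list of 3 entries, a list of its own where there are three numbers: the gripper command: -1 is shut, 1 is fully open, values between are in proportion, then the shift along the tool's x, y, z in m, then the turn, a rotation vector about the tool's x, y, z in rad. A call has 1 to 20 rows; each row shifts and turns the commanded pose from where the row before left it, along the tool's axes as they then stand; what a row does not reach is not made up. A row lasts 1/12 s, in which the tool goes at most 41.7 mm and 7.16 degrees, less where a joint would pass 70% of its speed; a pose out of reach is approached as far as the arm can. A call is refused whole if a number of a shift passes 0.0417 or a number of a turn 0.125, either way. A call with a gripper value outside its range is refused whole. The fingers move at their own pace and stop on an object; FORCE is the grip in N (left out, the last holds). Time passes only in rows, so rows that do not move let the fingers close. It gives the time, the measured TCP pose, the force and the opening at its end, in the units of the state.
- arm.read_state(): the state, without advancing time (a new reading comes with each control period).
- arm.capture(name): name is "side" or "top"; returns the picture (384x512x3 uint8, blue, green, red); there is no depth.
- arm.camera_model(name): a dict with "vfov" (degrees; the focal length in pixels is half the picture's height over the tangent of half this angle, whatever the lens; pixels are square), "cx", "cy" (the principal point, pixels), "position" and "rotation" of the camera in the world. Camera axes: x right, y down, z forward; pixel columns grow to the right and rows downward; lengths in m; the calibration is good to about 2 mm. A picture is of the moment at which its call begins. camera_model takes no time and is no camera call.
- arm.hand_in(): hands the job in, once; it reports no verdict.
The state is a dict: "time": time; "q": joint angles; "qvel": joint speeds; "tau": joint torques, N m; "eef_pos": TCP position; "orientation": TCP orientation; "contact_force": force on the tool from outside, world axes, zero at the start; "wrist_torque": the same for the moment, N m; "grip_width": finger opening in m.
Only numpy, scipy, OpenCV 4.12 (cv2) and the standard library are available. Lean on these libraries where they do the work, as an engineer would, in place of code of your own. Each camera call takes 0.05 s, during which the arm holds its last target. There are 200 camera calls.

### The job

Clear away the wooden sorting trays: set the deep tray, which lies on the table, into the bottom tray that is fixed on the little stand, then take the shallow tray off the sloping rack and set it into the deep one. Turn each so that its outline matches the tray below and its foot drops fully home, level, with the walls standing on the rim below. Set them down rather than dropping them, let go, and leave the cards, mug, tape and glue stick where they are.

Things in the scene. Friction and masses are not known exactly. Their poses are not given: they have to be found in the camera images.
- deep_center (a point): Deep tray: open plywood tray shaped like a gift tag, 116 mm long (x), 60 mm wide (y), 54 mm high: parallel long sides from x = -58 to +28 mm, then both corners cut to a blunt nose 24 mm wide at x = +58 mm. Upright walls 5 mm thick, 0.11 to 0.21 kg. This point: its centre, 27 mm above its underside; x to the nose, z up. Starts flat on the table; grip it across the long sides.
- shallow_center (a point): Shallow tray: outline, walls and foot as the deep tray, but 44 mm high in all (walls 32 mm above the foot), 0.09 to 0.17 kg. This point: its centre, 22 mm above its underside; x to the nose, z out of the mouth. Starts on the sloping rack, tilted 32 degrees (0.56 rad), nose uphill, its back against the rack's ledge.
- base_mouth (a point): The bottom tray: the same outline (116 x 60 mm, walls 5 mm), fixed on a wooden stand 150 x 95 x 8 mm. This point is the centre of its mouth, level with the rim, 55 mm above the table; x points to its nose, z up. The mouth is 35 mm deep; small cardboard stars lie on its floor, out of the way.
- base_nose (a point): The middle of the bottom tray's nose (outer face), at the rim: 58 mm along x from base_mouth.
- deep_foot (a point): On the deep tray's middle axis at the underside of its walls, 12 mm above its underside (15 mm below deep_center); meets base_mouth when home. Below it is the foot, 12 mm high, set in from the walls by 7 mm all round at its top and 9.5 mm at its underside; it fits any mouth with 2 mm of play, noses alike. Fingertips gripping lower than this point would meet the tray below.
- deep_nose (a point): Middle of the deep tray's nose at the underside of its walls; meets base_nose when home.
- deep_mouth (a point): Centre of the deep tray's mouth, level with its rim, 54 mm above its underside.
- deep_top_nose (a point): Middle of the deep tray's nose at its rim.
- shallow_foot (a point): On the shallow tray's middle axis at the underside of its walls, 12 mm above its underside (10 mm below shallow_center); meets deep_mouth when fully home. The foot below it is as on the deep tray.
- shallow_nose (a point): Middle of the shallow tray's nose at the underside of its walls; meets deep_top_nose when home.
- rack_board (a point): The sloping wooden rack, fixed: a board 150 x 84 mm rising at 32 degrees along the rack's +x (away from the robot at yaw 0), with a ledge 24 mm high along its lower end. This point is on the upper face of the board, under the tray's middle, 62 mm above the table; its axes are the rack's, level, not tilted.
- deep: the deep tray's body (origin: centre of its underside)
- shallow: the shallow tray's body (origin: centre of its underside)
- cards: bystander: stack of black cards 120 x 120 x 35 mm, beyond the work; origin at the centre of its underside
- mug: bystander: white mug, 76 mm across, 85 mm high; origin at the centre of its underside
- tape: bystander: clear roll of tape lying flat, 72 mm across, 20 mm high, on the robot's side of the work; origin at the centre of its underside
- glue: bystander: standing glue stick, 32 mm across, 90 mm high; origin at the centre of its underside

How it is judged:
By the outcome, as a careful person would: the job done as asked, in the order asked, and still so for the second after the job is handed in, with the robot touching nothing.
It also fails if it takes over 72 s, if anything falls off the work surface, if the arm or the gripper's body presses on something with over 40 N, if the wrist force passes 120 N, or if a joint passes its speed limit or range.

## Working session

There is one attempt and no reset: what is moved stays moved. The work goes in short steps, Python scripts to look and compute and a shell command to move; the robot and the scene stay as the last step left them, time stands still between calls to the robot, and variables do not carry over. Pictures are saved under pics/ and viewed, about 8 in all and at most 12, crops included, and the job is handed in when it is done.

```bash
mkdir -p pics; python3 - <<'E'
from workcell import arm
import cv2
for n in ("side","top"):
    cv2.imwrite(f"pics/{n}0.png",arm.capture(n)); print(arm.camera_model(n))
s=arm.read_state();print(s)
E
```

```text
{'vfov': 46.36655840611633, 'cx': 253.78082137777923, 'cy': 184.4656117751416, 'position': array([ 0.324543  , -0.93170675,  0.6183688 ]), 'rotation': array([-0.5123634 ,  0.84801071, -0.11642096,  0.06933787])}
{'vfov': 46.51830648250341, 'cx': 257.01693827344644, 'cy': 192.12397525557563, 'position': array([0.37865425, 0.00963297, 1.2233941 ]), 'rotation': array([-0.05791538,  0.71163001, -0.69755128,  0.06042145])}
{'time': 0.1, 'q': array([ 8.89598064e-01,  3.13355300e-01,  1.49831667e+00,  1.04587201e-05,
        1.33097869e+00, -2.23383587e-01]), 'qvel': array([-3.41766875e-04, -7.19708174e-04, -1.34046967e-03,  6.94455587e-04,
       -4.50687656e-04, -5.32229195e-05]), 'tau': array([ 4.65129138e-03, -4.02808642e+01, -2.52643812e+01,  6.97163260e-02,
        3.41811113e-02, -3.67182815e-05]), 'eef_pos': array([0.23192829, 0.47079104, 0.25725484]), 'orientation': array([-0.68832667,  0.68899642, -0.16061961,  0.1602862 ]), 'contact_force': array([ 0.09601335, -0.35782139,  0.33852297]), 'wrist_torque': array([ 0.01331553, -0.02576025, -0.01513518]), 'grip_width': 0.08826143091426325}
```

View pics/top0.png

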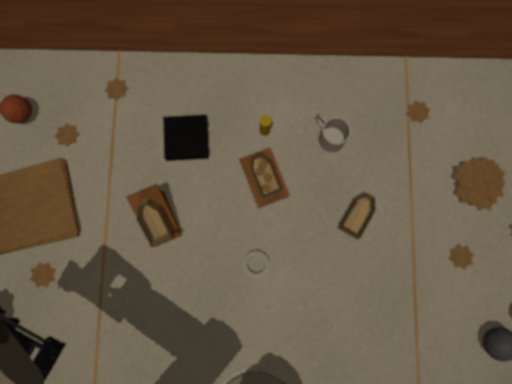

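View pics/side0.png

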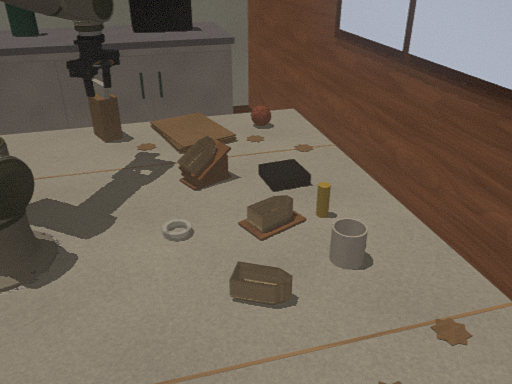

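```bash
cat > h.py <<'E'
import numpy as np, cv2
from scipy.spatial.transform import Rotation as R
from workcell import arm
def cam(n):
    m=arm.camera_model(n); q=m["rotation"]
    f=192/np.tan(np.radians(m["vfov"])/2)
    return f,m["cx"],m["cy"],np.array(m["position"]),R.from_quat(q,scalar_first=True).as_matrix()
def proj(n,P):
    f,cx,cy,p,M=cam(n); c=(np.atleast_2d(P)-p)@M
    return np.c_[cx+f*c[:,0]/c[:,2],cy+f*c[:,1]/c[:,2]]
def back(n,uv,z):
    f,cx,cy,p,M=cam(n); uv=np.atleast_2d(uv)
    d=np.c_[(uv[:,0]-cx)/f,(uv[:,1]-cy)/f,np.ones(len(uv))]@M.T
    return p+d*((z-p[2])/d[:,2])[:,None]
def tool():
    s=arm.read_state(); return s,R.from_quat(s["orientation"],scalar_first=True)
def tile(imgs,specs,out,w=266,h=300):
    """specs: (cam,x0,y0,scale) crops; grid ticks every 10 px"""
    t=[]
    for n,x0,y0,k in specs:
        c=imgs[n][y0:y0+int(h/k),x0:x0+int(w/k)]
        c=cv2.resize(c,(w,h),interpolation=cv2.INTER_CUBIC)
        c=cv2.convertScaleAbs(c,alpha=1.4)
        for x in range((x0//10+1)*10,x0+int(w/k),10):
            cv2.line(c,(int((x-x0)*k),0),(int((x-x0)*k),6),(0,255,0),1); cv2.putText(c,str(x),(int((x-x0)*k)-9,16),0,.32,(0,255,0),1)
        for y in range((y0//10+1)*10,y0+int(h/k),10):
            cv2.line(c,(0,int((y-y0)*k)),(6,int((y-y0)*k)),(0,255,0),1); cv2.putText(c,str(y),(8,int((y-y0)*k)+3),0,.32,(0,255,0),1)
        t.append(c)
    rows=[np.hstack(t[i:i+3]) for i in range(0,len(t),3)]
    cv2.imwrite(out,np.vstack(rows))
E
python3 - <<'E'
from h import *
im={n:cv2.imread(f"pics/{n}0.png") for n in("top","side")}
tile(im,[("top",332,184,5),("top",238,142,4),("top",122,178,4),("side",226,252,3.6),("side",234,186,3.6),("side",172,128,4)],"pics/t1.png")
print(back("top",[[357,215],[264,178],[155,222],[258,262]],[.027,.055,.07,.02]))
print(back("side",[[261,285],[271,214]],[.027,.055]))
E
```

```text
[[ 0.52400331 -0.26337615  0.027     ]
 [ 0.61488417 -0.01045311  0.055     ]
 [ 0.4900249   0.26972288  0.07      ]
 [ 0.39367094  0.00105319  0.02      ]]
[[ 0.52414065 -0.26531347  0.027     ]
 [ 0.61021311 -0.05714778  0.055     ]]
```

View pics/t1.png

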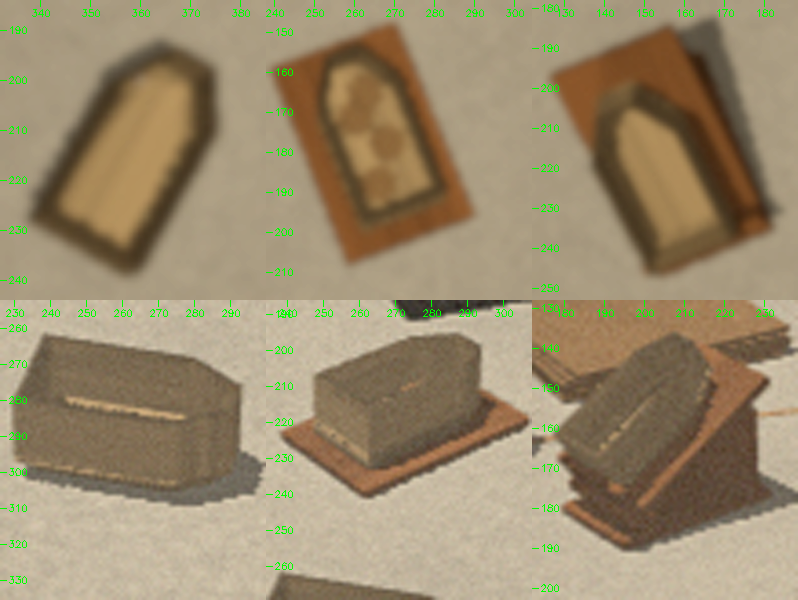

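```bash
cat >> h.py <<'E'
OUT=np.array([[-58,-30],[28,-30],[58,-12],[58,12],[28,30],[-58,30]])/1000
def model(zs):  # zs: list of (z, inset)
    return np.vstack([np.c_[OUT*[1-i/.058,1-i/.030],np.full(6,z)] for z,i in zs])
WALL={"deep":model([(.027,0),(-.015,0),(-.027,.0095)]),"base":model([(0,0),(-.047,0)]),"shallow":model([(.022,0),(-.010,0),(-.022,.0095)])}
def resid(p,kind,z,tilt,obs):
    P=WALL[kind]@(R.from_euler("z",p[2])*R.from_euler("y",-tilt)).as_matrix().T+[p[0],p[1],z]
    r=[]
    for n,uv in obs.items():
        h=cv2.convexHull(proj(n,P).astype(np.float32))
        r+=[cv2.pointPolygonTest(h,(float(u),float(v)),True) for u,v in uv]
    return np.array(r)
def fit(kind,z,tilt,obs,p0):
    from scipy.optimize import least_squares
    s=least_squares(resid,p0,args=(kind,z,tilt,obs),loss="soft_l1",f_scale=1.,x_scale=[.01,.01,.1],diff_step=1e-4)
    return s.x,s.fun,resid(s.x,kind,z,tilt,obs)
E
python3 - <<'E'
from h import *
np.set_printoptions(precision=4,suppress=True)
deep=dict(top=[[353,197.6],[364,191.6],[374.4,198],[375,209.6],[359,239],[337.6,227],[344,212],[375,204],[367,225],[348,233.4]],
 side=[[237.7,261.4],[259.3,264.5],[280.2,267.8],[293.2,275.9],[292.7,288],[229.9,279.8],[230.2,288]])
base=dict(top=[[253.5,159.5],[255.3,155.8],[266,153.3],[274.5,163.3],[282.8,189],[262.3,198.3],[255.3,179.5],[279,175.8],[251.5,164.5]],
 side=[[247.6,206.8],[274,196.6],[287.9,195.2],[293.4,199],[293.4,211],[247.6,213.8],[262.9,232.7]])
sh=dict(top=[[138.3,204.3],[141.5,199.3],[149.8,198],[161.5,208],[172.8,234.3],[152.8,246],[138.3,216.8],[144.5,231.8],[167.8,221.8]],
 side=[[178.3,160.5],[199,141.8],[209.5,136.3],[214,139.3],[218,145],[216,153.5],[193.5,173.5],[181.5,168],[189,150.5]])
for k,z,t,o,p in [("deep",.027,0,deep,[.524,-.263,-.5]),("base",.055,0,base,[.615,-.01,.4]),("shallow",.0807,np.radians(32),sh,[.49,.27,.4])]:
    for oo in (o,{"top":o["top"]},{"side":o["side"]}):
        x,_,r=fit(k,z,t,oo,p); print(k,list(oo),x,np.round(r,1))
E
```

```text
deep ['top', 'side'] [ 0.5275 -0.266  -0.4829] [-1.3 -0.8 -0.1 -0.2 -1.2 -0.  -1.2 -0.2 -0.1  0.1  0.1  0.5  0.6 -0.2
 -0.3 -0.4 -0.3]
deep ['top'] [ 0.5284 -0.2659 -0.4716] [-1.  -0.3 -0.3 -0.5 -1.4 -0.1 -1.1 -0.3 -0.2 -0.2]
deep ['side'] [ 0.5268 -0.2677 -0.5022] [-0.3  0.   0.  -0.2 -0.3 -0.2 -0. ]
base ['top', 'side'] [ 0.6301 -0.0148  0.3313] [ 0.1  1.  -0.  -0.1  0.3  0.3  0.2 -0.3 -0.7  0.1 -0.2 -0.7  0.1  0.8
  0.1 -0.2]
base ['top'] [ 0.6305 -0.0149  0.3164] [-0.1  0.7  0.3  0.1  0.   0.1  0.1 -0.4 -0.8]
base ['side'] [ 0.6304 -0.0135  0.4022] [-0.1  0.5 -0.2  0.4 -0.2 -0.2  0.3]
shallow ['top', 'side'] [0.4967 0.2724 0.4214] [-0.3  0.1  0.3  0.1  0.5 -0.6  1.   0.   0.5 -0.2  1.4 -0.1 -0.3 -0.3
 -1.   1.  -1.2  0.5]
shallow ['top'] [0.4955 0.2723 0.4171] [-0.4 -0.3 -0.  -0.1  0.4 -0.3  1.   0.3  0.3]
shallow ['side'] [0.4968 0.27   0.3063] [ 0.2  0.5 -0.  -0.3 -0.2  0.   1.5 -1.8  0.1]
```

```bash
cat >> h.py <<'E'
def toolR(yaw,tilt=0):
    X=R.from_euler("z",yaw)*R.from_euler("y",-tilt); m=X.as_matrix()
    return R.from_matrix(np.c_[m[:,0],-m[:,2],m[:,1]])
def to(P,Rt):
    s,r=tool(); rv=(r.inv()*Rt).as_rotvec(); d=np.array(P)-s["eef_pos"]
    print("t",round(s["time"],2),"tcp",np.round(s["eef_pos"],4),"F",np.round(s["contact_force"],1),"w",round(s["grip_width"],4))
    print(" turn",np.round(rv,3),"n",round(np.abs(rv).max()/.12,1)," shift(now axes)",np.round(r.inv().apply(d)*1000,1)," (after turn)",np.round(Rt.inv().apply(d)*1000,1),"mm")
E
python3 - <<'E'
from h import *
np.set_printoptions(precision=4,suppress=True)
c=back("top",[[271,147.8],[290,195],[259,207.8],[239.8,158.3]],.008)
print(c.mean(0), [np.linalg.norm(c[i]-c[(i+1)%4]) for i in range(4)])
a=(c[0]-c[1])+(c[3]-c[2]); b=(c[3]-c[0])+(c[2]-c[1]); print("yaw",np.arctan2(a[1],a[0]),np.arctan2(b[1],b[0])-np.pi/2)
s,r=tool(); print(r.as_matrix())
to([.5275,-.266,.16],toolR(-.485)); to([.5275,-.266,.16],toolR(-.485)*R.from_euler("y",np.pi))
to([.63,-.015,.16],toolR(.335)); to([.63,-.015,.16],toolR(.335)*R.from_euler("y",np.pi))
E
```

```text
[ 0.6273 -0.0137  0.008 ] [np.float64(0.1438013584293836), np.float64(0.09264676208210651), np.float64(0.14937019576040103), np.float64(0.09250492975721808)]
yaw 0.3867841076384032 0.38442524106166065
[[ 0.897  -0.0007  0.442 ]
 [-0.442  -0.0008  0.897 ]
 [-0.0002 -1.     -0.001 ]]
t 0.1 tcp [0.2319 0.4708 0.2573] F [ 0.1 -0.4  0.3] w 0.0883
 turn [ 0.001  0.027 -0.   ] n 0.2  shift(now axes) [ 590.8   97.7 -530.2]  (after turn) [ 605.    97.3 -514. ] mm
t 0.1 tcp [0.2319 0.4708 0.2573] F [ 0.1 -0.4  0.3] w 0.0883
 turn [-0.    -3.114 -0.002] n 26.0  shift(now axes) [ 590.8   97.7 -530.2]  (after turn) [-605.    97.3  514. ] mm
t 0.1 tcp [0.2319 0.4708 0.2573] F [ 0.1 -0.4  0.3] w 0.0883
 turn [ 0.001 -0.793 -0.001] n 6.6  shift(now axes) [ 571.8   97.4 -259.7]  (after turn) [ 216.2   97.3 -589.7] mm
t 0.1 tcp [0.2319 0.4708 0.2573] F [ 0.1 -0.4  0.3] w 0.0883
 turn [0.001 2.349 0.001] n 19.6  shift(now axes) [ 571.8   97.4 -259.7]  (after turn) [-216.2   97.3  589.7] mm
```

```bash
python3 -m handwheel '[[1,[0.03,0,-0.025],[0,0.027,0]],[1,[0.03,0,-0.026],[0,0,0]],[1,[0.03,0,-0.026],[0,0,0]],[1,[0.03,0,-0.026],[0,0,0]],[1,[0.03,0,-0.026],[0,0,0]],[1,[0.03,0,-0.026],[0,0,0]],[1,[0.03,0,-0.026],[0,0,0]],[1,[0.03,0,-0.026],[0,0,0]],[1,[0.03,0,-0.026],[0,0,0]],[1,[0.03,0,-0.026],[0,0,0]],[1,[0.03,0,-0.026],[0,0,0]],[1,[0.03,0,-0.026],[0,0,0]],[1,[0.03,0,-0.026],[0,0,0]],[1,[0.03,0,-0.026],[0,0,0]],[1,[0.03,0,-0.026],[0,0,0]],[1,[0.03,0,-0.026],[0,0,0]],[1,[0.03,0,-0.026],[0,0,0]],[1,[0.03,0,-0.026],[0,0,0]],[1,[0.03,0,-0.026],[0,0,0]],[1,[0.03,0,-0.026],[0,0,0]]]' 15
python3 -c "
from h import *
to([.5275,-.266,.16],toolR(-.485))"
```

```text
time: 1.77
eef_pos: [0.5222, -0.2694, 0.2573]
orientation: [0.687, -0.686, 0.17, -0.17]
contact_force: [-0.7, 0.8, -0.5]
grip_width: 0.0882
t 1.77 tcp [ 0.5222 -0.2694  0.2573] F [-0.7  0.8 -0.5] w 0.0882
 turn [-0.    -0.    -0.001] n 0.0  shift(now axes) [ 3.2 97.3  5.4]  (after turn) [ 3.1 97.3  5.4] mm
```

```bash
python3 -m handwheel '[[1,[0.003,0.03,0.005],[0,0,0]],[1,[0,0.03,0],[0,0,0]],[1,[0,0.03,0],[0,0,0]],[1,[0,0.03,0],[0,0,0]],[1,[0,0.03,0],[0,0,0]],[1,[0,0.03,0],[0,0,0]],[1,[0,0.02,0],[0,0,0]],[1,[0,0.02,0],[0,0,0]],[1,[0,0,0],[0,0,0]],[-1,[0,0,0],[0,0,0]],[-1,[0,0,0],[0,0,0]],[-1,[0,0,0],[0,0,0]],[-1,[0,0,0],[0,0,0]],[-1,[0,0,0],[0,0,0]],[-1,[0,0,0],[0,0,0]],[-1,[0,0,0],[0,0,0]],[-1,[0,0,0],[0,0,0]],[-1,[0,0,0],[0,0,0]]]' 20
python3 - <<'E'
from h import *
im={"top":arm.capture("top"),"side":arm.capture("side")}
for n in im: cv2.imwrite(f"pics/{n}2.png",im[n])
to([.63,-.015,.16],toolR(.37))
E
```

```text
time: 3.27
eef_pos: [0.5274, -0.2649, 0.0389]
orientation: [-0.686, 0.687, -0.169, 0.17]
contact_force: [-1.6, -0.1, 6.7]
grip_width: 0.06
t 3.37 tcp [ 0.5274 -0.2649  0.0389] F [-1.3 -0.1  6.7] w 0.0598
 turn [ 0.001 -0.855  0.002] n 7.1  shift(now axes) [ -25.5 -121.3  268.8]  (after turn) [ 186.  -121.1  195.9] mm
```

```bash
python3 -m handwheel '[[-1,[0,-0.02,0],[0,0,0]],[-1,[0,-0.035,0],[0,0,0]],[-1,[0,-0.035,0],[0,0,0]],[-1,[0,-0.031,0],[0,0,0]],[-1,[0,0,0],[0,-0.122,0]],[-1,[0,0,0],[0,-0.122,0]],[-1,[0,0,0],[0,-0.122,0]],[-1,[0,0,0],[0,-0.122,0]],[-1,[0,0,0],[0,-0.122,0]],[-1,[0,0,0],[0,-0.122,0]],[-1,[0,0,0],[0,-0.122,0]],[-1,[0.0235,0,0.0245],[0,0,0]],[-1,[0.0235,0,0.0245],[0,0,0]],[-1,[0.0235,0,0.0245],[0,0,0]],[-1,[0.0235,0,0.0245],[0,0,0]],[-1,[0.023,0,0.0245],[0,0,0]],[-1,[0.023,0,0.0245],[0,0,0]],[-1,[0.023,0,0.0245],[0,0,0]],[-1,[0.023,0,0.0245],[0,0,0]],[-1,[0,0,0],[0,0,0]]]'
python3 - <<'E'
from h import *
im={"top":arm.capture("top"),"side":arm.capture("side")}
for n in im: cv2.imwrite(f"pics/{n}3.png",im[n])
to([.63,-.015,.16],toolR(.37))
im0=dict(a=cv2.imread("pics/top0.png"),b=cv2.imread("pics/side0.png"),c=im["side"])
tile(im0,[("a",234,140,8),("b",240,186,6.5),("c",230,150,4)],"pics/t3.png",w=266,h=560)
E
```

```text
time: 5.03
eef_pos: [0.6306, -0.0091, 0.1584]
orientation: [0.695, -0.694, -0.132, 0.131]
contact_force: [0.2, 0.8, -1.8]
grip_width: 0.0599
t 5.13 tcp [ 0.6296 -0.0134  0.1583] F [-0.1 -0.1 -1.4] w 0.0601
 turn [-0.     0.001 -0.001] n 0.0  shift(now axes) [-0.2 -1.7 -1.6]  (after turn) [-0.2 -1.7 -1.6] mm
```

View pics/t3.png

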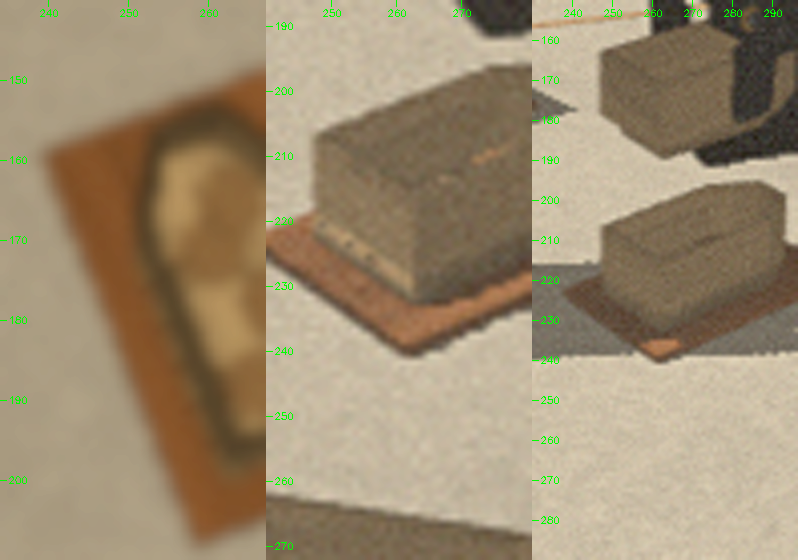

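```bash
cat >> h.py <<'E'
def wire(img,n,kind,c,Rm,k,x0,y0,col):
    q=((proj(n,WALL[kind]@Rm.as_matrix().T+c)+.5-[x0,y0])*k).astype(np.int32)
    for i in range(0,min(len(q),12),6): cv2.polylines(img,[q[i:i+6]],True,col,1)
    for i in range(6): cv2.line(img,q[i],q[i+6],col,1)
def big(n,img,x0,y0,w,h,k):
    return cv2.convertScaleAbs(cv2.resize(img[y0:y0+h,x0:x0+w],None,fx=k,fy=k,interpolation=cv2.INTER_CUBIC),alpha=1.5)
E
python3 - <<'E'
from h import *
im=cv2.imread("pics/side3.png"); s,r=tool()
k=8; b=big("side",im,240,148,58,50,k); b2=big("side",cv2.imread("pics/side0.png"),240,190,58,50,k)
Rt=r*toolR(0).inv()
print(Rt.as_euler("zyx"))
wire(b,"side","deep",s["eef_pos"]-Rt.apply([0,0,.0119]),Rt,k,240,148,(0,0,255))
wire(b2,"side","base",np.array([.630,-.0145,.055]),R.from_euler("z",.37),k,240,190,(0,0,255))
t0=cv2.imread("pics/top0.png"); b3=big("top",t0,236,144,58,66,5);wire(b3,"top","base",np.array([.630,-.0145,.055]),R.from_euler("z",.37),5,236,144,(0,0,255))
l=np.vstack([b,b2])[::1]; l=cv2.resize(l,None,fx=.75,fy=.75); c=np.zeros((600,640,3),np.uint8); c[:600,:348]=l; c[:330,350:640]=b3
cv2.imwrite("pics/t4.png",c)
E
```

```text
[3.71294945e-01 7.86349284e-04 8.65892605e-05]
```

View pics/t4.png

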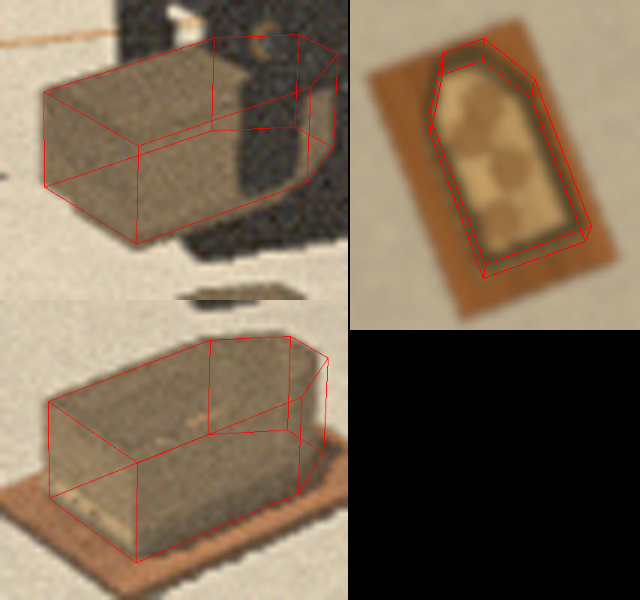

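```bash
python3 - <<'E'
from h import *
np.set_printoptions(precision=4,suppress=True)
side=[[246.8,214],[274.5,196.2],[287,195.3],[292.5,199],[292.5,206.2],[247.2,206.5],[262.3,232.8],[247.3,222.3],[276.2,227.8],[260.8,201.3]]
top=[[251.5,167.9],[254.1,154.5],[262.1,151.5],[271.5,160.5],[282.1,189.9],[276.7,175.5],[257.1,183.5],[262.5,197.9],[272.5,193.5]]
for oo in (dict(top=top,side=side),dict(side=side),dict(top=top)):
    x,_,r=fit("base",.055,0,oo,[.63,-.015,.37]); print(list(oo),x,np.round(r,1))
for y in(.33,.37,.41):
    print(y,np.round(resid([.628,-.0125,y],"base",.055,0,dict(top=top,side=side)),1))
E
```

```text
['top', 'side'] [ 0.6294 -0.0132  0.3981] [ 0.6  0.2 -0.5  0.6  1.1  1.5  1.   0.6  1.8 -0.5  0.2  0.1  0.7  0.6
 -0.1  0.2 -0.1 -0.7  0.1]
['side'] [ 0.6279 -0.0143  0.3866] [-0.  -0.  -0.2  0.2  0.4 -0.1  0.4  0.4 -0.6  0. ]
['top'] [ 0.6315 -0.0121  0.3503] [ 0.7  0.9  0.6  0.9 -0.   1.1  1.3  0.1  1. ]
0.33 [ 0.5  0.1 -0.4  0.8  0.1  0.7  1.7  1.1  2.3  0.3  0.2 -0.3  0.3  0.8
  0.8 -0.9  0.  -1.3  0.6]
0.37 [ 0.8 -0.1 -0.6  0.4  0.7  0.9  1.5  1.5  2.2  0.2  0.3  0.   0.4  0.3
  0.5 -0.3  0.3 -1.1  0.5]
0.41 [ 1.  -0.2 -1.3  0.   1.1  1.2  1.4  0.8  2.2  0.   0.4 -0.1  0.1 -0.2
 -0.   0.3  0.4 -1.   0.3]
```

```bash
python3 -c "
from h import *
to([.628,-.014,.100],toolR(.386))"
```

```text
t 5.13 tcp [ 0.6296 -0.0134  0.1583] F [-0.1 -0.1 -1.4] w 0.0601
 turn [-0.    -0.015 -0.001] n 0.1  shift(now axes) [-1.7 58.3  0. ]  (after turn) [-1.7 58.3  0.1] mm
```

```bash
python3 -m handwheel '[[-1,[-0.0017,0.02,0],[0,-0.015,0]],[-1,[0,0.02,0],[0,0,0]],[-1,[0,0.018,0],[0,0,0]],[-1,[0,0,0],[0,0,0]],[-1,[0,0,0],[0,0,0]],[-1,[0,0,0],[0,0,0]]]'
python3 - <<'E'
from h import *
to([.628,-.014,.0819],toolR(.386))
im=arm.capture("side"); s,r=tool(); k=8
b=big("side",im,240,170,60,70,k); Rt=r*toolR(0).inv()
wire(b,"side","deep",s["eef_pos"]-Rt.apply([0,0,.0119]),Rt,k,240,170,(0,0,255))
wire(b,"side","base",np.array([.628,-.014,.055]),R.from_euler("z",.386),k,240,170,(0,255,0))
cv2.imwrite("pics/t5.png",b)
E
```

```text
time: 5.63
eef_pos: [0.6286, -0.0159, 0.102]
orientation: [-0.694, 0.694, 0.135, -0.134]
contact_force: [-0.7, 0.1, -1.7]
grip_width: 0.06
t 5.63 tcp [ 0.6286 -0.0159  0.102 ] F [-0.7  0.1 -1.7] w 0.06
 turn [ 0.001 -0.003  0.001] n 0.0  shift(now axes) [ 0.2 20.1  2. ]  (after turn) [ 0.2 20.1  2. ] mm
```

View pics/t5.png

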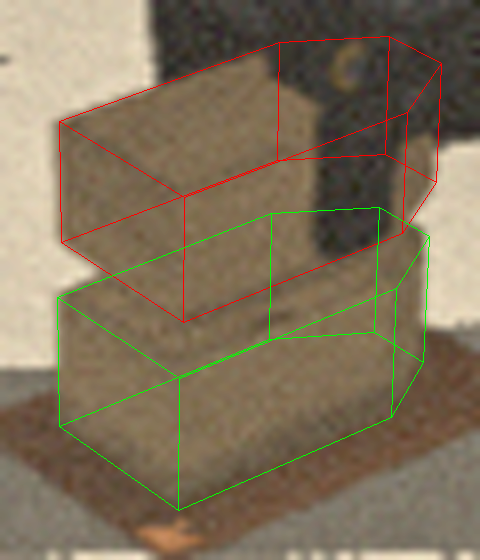

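```bash
python3 -m handwheel '[[-1,[0,0.005,0.002],[0,-0.003,0]],[-1,[0,0.004,0],[0,0,0]],[-1,[0,0.003,0],[0,0,0]],[-1,[0,0.003,0],[0,0,0]],[-1,[0,0,0],[0,0,0]],[-1,[0,0,0],[0,0,0]]]'
```

```text
time: 6.18
eef_pos: [0.6279, -0.0132, 0.0859]
orientation: [-0.694, 0.694, 0.137, -0.136]
contact_force: [4.8, 1.0, -1.0]
grip_width: 0.06
```

```bash
python3 -m handwheel '[[-1,[0.0008,0.001,0],[0,0,0]],[-1,[0,0.001,0],[0,0,0]],[-1,[0,0.001,0],[0,0,0]],[-1,[0,0.001,0],[0,0,0]],[-1,[0,0,0],[0,0,0]],[-1,[0,0,0],[0,0,0]]]'
```

```text
time: 6.68
eef_pos: [0.6285, -0.0126, 0.0822]
orientation: [0.694, -0.694, -0.137, 0.136]
contact_force: [3.4, 4.3, 2.5]
grip_width: 0.0598
```

```bash
python3 -m handwheel '[[-1,[0,0.0007,0],[0,0,0]],[-1,[0,0.0005,0],[0,0,0]],[-1,[0,0,0],[0,0,0]],[-1,[0,0,0],[0,0,0]]]'
```

```text
time: 7.02
eef_pos: [0.6286, -0.0126, 0.0819]
orientation: [-0.694, 0.694, 0.137, -0.136]
contact_force: [-0.4, 5.6, 9.3]
grip_width: 0.0597
```

```bash
python3 -c "
from h import *
s,r=tool();print((r*toolR(0).inv()).as_euler('zyx'))"
python3 -m handwheel '[[0.7,[0,0,0],[0,0,0]],[1,[0,0,0],[0,0,0]],[1,[0,0,0],[0,0,0]],[1,[0,0,0],[0,0,0]],[1,[0,0,0],[0,0,0]],[1,[0,0,0],[0,0,0]],[1,[0,-0.02,0],[0,0,0]],[1,[0,-0.03,0],[0,0,0]],[1,[0,-0.035,0],[0,0,0]],[1,[0,-0.035,0],[0,0,0]],[1,[0,-0.035,0],[0,0,0]],[1,[0,-0.03,0],[0,0,0]],[1,[0,0,0],[0,0,0]]]'
python3 -c "
from h import *
t=np.radians(32); P=np.array([.4965,.272,.0807])+toolR(.42,t).apply([0,-.012-.09,0])
print(P); to(P,toolR(.42,t))"
```

```text
[ 3.87606488e-01 -1.70704476e-03  1.94780033e-04]
time: 8.1
eef_pos: [0.6295, -0.0133, 0.2723]
orientation: [-0.692, 0.695, 0.14, -0.133]
contact_force: [-0.1, -0.1, 0.5]
grip_width: 0.0882
[0.44714593 0.24995983 0.16720091]
t 8.1 tcp [ 0.6295 -0.0133  0.2723] F [-0.1 -0.1  0.5] w 0.0882
 turn [ 0.015 -0.03  -0.55 ] n 4.6  shift(now axes) [-70.4 102.6 313.2]  (after turn) [-105.9   57.8  314.7] mm
```

```bash
python3 -m handwheel '[[1,[0,0,0],[0.003,-0.006,-0.11]],[1,[0,0,0],[0.003,-0.006,-0.11]],[1,[0,0,0],[0.003,-0.006,-0.11]],[1,[0,0,0],[0.003,-0.006,-0.11]],[1,[0,0,0],[0.003,-0.006,-0.11]],[1,[-0.0118,0,0.035],[0,0,0]],[1,[-0.0118,0,0.035],[0,0,0]],[1,[-0.0118,0,0.035],[0,0,0]],[1,[-0.0118,0,0.035],[0,0,0]],[1,[-0.0118,0,0.035],[0,0,0]],[1,[-0.0118,0,0.035],[0,0,0]],[1,[-0.0118,0,0.035],[0,0,0]],[1,[-0.0118,0,0.035],[0,0,0]],[1,[-0.0118,0,0.035],[0,0,0]],[1,[0,0,0],[0,0,0]],[1,[0,0,0],[0,0,0]]]'
python3 - <<'E'
from h import *
t=np.radians(32); P=np.array([.4965,.272,.0807])+toolR(.42,t).apply([0,-.012-.09,0]); to(P,toolR(.42,t))
im=arm.capture("side"); cv2.imwrite("pics/side6.png",im); i0=cv2.imread("pics/side0.png"); t0=cv2.imread("pics/top0.png")
T=R.from_euler("z",.42)*R.from_euler("y",-t); c=np.array([.4965,.272,.0807])
a=big("side",i0,174,130,60,64,6); wire(a,"side","shallow",c,T,6,174,130,(0,0,255))
b=big("top",t0,122,178,66,74,6); wire(b,"top","shallow",c,T,6,122,178,(0,0,255))
d=big("side",im,240,160,60,80,4.9)
s=np.zeros((600,790,3),np.uint8); s[:384,:360]=a; s[:444,370:766]=b
cv2.imwrite("pics/t6.png",s); 
e=big("side",im,238,165,62,72,8); wire(e,"side","deep",np.array([.6286,-.0126,.070]),R.from_euler("z",.3876),8,238,165,(0,0,255)); cv2.imwrite("pics/t7.png",e)
E
```

```text
time: 9.43
eef_pos: [0.4158, 0.2393, 0.2116]
orientation: [0.708, -0.623, -0.33, -0.045]
contact_force: [1.6, 0.1, 0.5]
grip_width: 0.088
t 9.43 tcp [0.4158 0.2393 0.2116] F [1.6 0.1 0.5] w 0.088
 turn [-0.007 -0.    -0.009] n 0.1  shift(now axes) [ 4.9 55.1 -3.4]  (after turn) [ 4.4 55.2 -3. ] mm
```

View pics/t6.png

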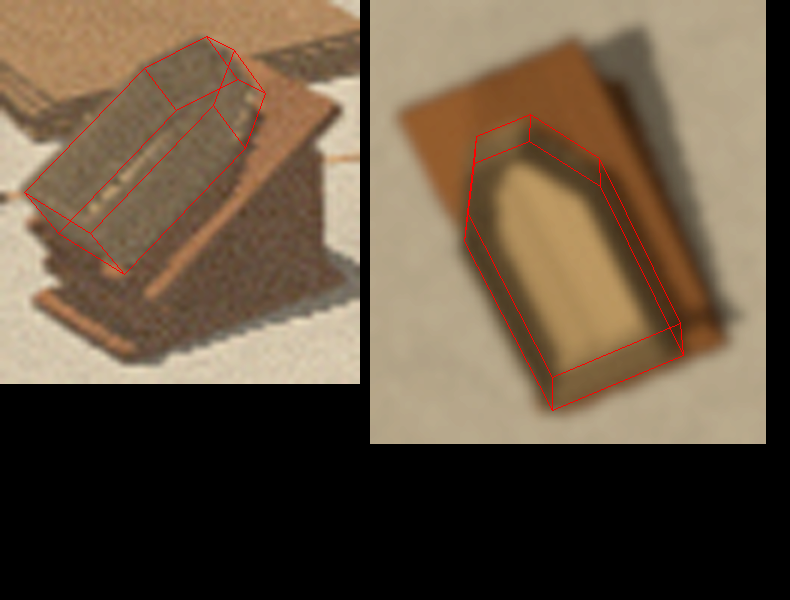

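View pics/t7.png

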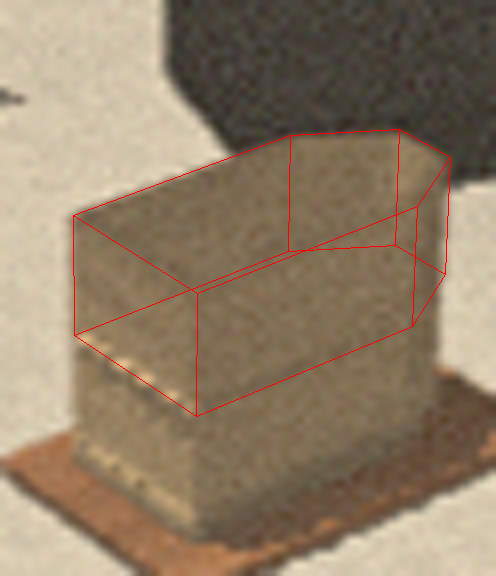

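```bash
python3 -m handwheel '[[1,[0.004,0.03,-0.003],[-0.007,0,-0.009]],[1,[0,0.03,0],[0,0,0]],[1,[0,0.03,0],[0,0,0]],[1,[0,0.02,0],[0,0,0]],[1,[0,0,0],[0,0,0]],[1,[0,0,0],[0,0,0]],[1,[0,0,0],[0,0,0]]]'
python3 - <<'E'
from h import *
t=np.radians(32); P=np.array([.4965,.272,.0807])+toolR(.42,t).apply([0,-.012,0]); to(P,toolR(.42,t))
E
```

```text
time: 10.07
eef_pos: [0.4749, 0.2597, 0.1217]
orientation: [0.705, -0.625, -0.331, -0.051]
contact_force: [0.0, 0.1, 0.3]
grip_width: 0.0877
t 10.07 tcp [0.4749 0.2597 0.1217] F [0.  0.1 0.3] w 0.0877
 turn [ 0.003 -0.004  0.002] n 0.0  shift(now axes) [-0.8 35.9  2.5]  (after turn) [-0.7 35.9  2.4] mm
```

```bash
python3 -m handwheel '[[1,[-0.001,0.012,0.0024],[0,-0.004,0]],[1,[0,0.012,0],[0,0,0]],[1,[0,0.012,0],[0,0,0]],[1,[0,0,0],[0,0,0]],[1,[0,0,0],[0,0,0]],[-1,[0,0,0],[0,0,0]],[-1,[0,0,0],[0,0,0]],[-1,[0,0,0],[0,0,0]],[-1,[0,0,0],[0,0,0]],[-1,[0,0,0],[0,0,0]],[-1,[0,0,0],[0,0,0]],[-1,[0,0,0],[0,0,0]],[-1,[0,0,0],[0,0,0]],[-1,[0,0,0],[0,0,0]]]' 20
python3 - <<'E'
from h import *
t=np.radians(32); P=np.array([.4965,.272,.0807])+toolR(.42,t).apply([0,-.012,0]); to(P,toolR(.42,t))
im=arm.capture("side"); cv2.imwrite("pics/side8.png",im)
E
```

```text
time: 11.23
eef_pos: [0.4901, 0.2702, 0.0901]
orientation: [0.705, -0.625, -0.333, -0.049]
contact_force: [-3.9, -0.2, 7.1]
grip_width: 0.0601
t 11.23 tcp [0.4901 0.2702 0.0901] F [-3.9 -0.2  7.1] w 0.0601
 turn [0.002 0.001 0.001] n 0.0  shift(now axes) [ 0.6 -0.5 -0.9]  (after turn) [ 0.6 -0.5 -0.9] mm
```

```bash
python3 -m handwheel '[[-1,[0.001,-0.01,0],[0,0,0]],[-1,[0,-0.02,0],[0,0,0]],[-1,[0,-0.03,0],[0,0,0]],[-1,[0,-0.03,0],[0,0,0]],[-1,[0,-0.03,0],[0,0,0]],[-1,[0,-0.03,0],[0,0,0]],[-1,[0,0,0],[0,0,0.112]],[-1,[0,0,0],[0,0,0.112]],[-1,[0,0,0],[0,0,0.112]],[-1,[0,0,0],[0,0,0.112]],[-1,[0,0,0],[0,0,0.112]],[-1,[0,0,0],[0,0,0]]]'
python3 - <<'E'
from h import *
to([.628,-.013,.20],toolR(.388))
E
```

```text
time: 12.28
eef_pos: [0.4193, 0.2384, 0.2169]
orientation: [-0.691, 0.693, 0.146, -0.149]
contact_force: [0.1, 0.4, -2.4]
grip_width: 0.0602
t 12.28 tcp [0.4193 0.2384 0.2169] F [ 0.1  0.4 -2.4] w 0.0602
 turn [ 0.002  0.031 -0.005] n 0.3  shift(now axes) [  88.4   17.1 -314.5]  (after turn) [  98.1   16.9 -311.7] mm
```

```bash
python3 -m handwheel '[[-1,[0.0109,0,-0.0346],[0.002,0.031,-0.005]],[-1,[0.0109,0,-0.0346],[0,0,0]],[-1,[0.0109,0,-0.0346],[0,0,0]],[-1,[0.0109,0,-0.0346],[0,0,0]],[-1,[0.0109,0,-0.0346],[0,0,0]],[-1,[0.0109,0,-0.0346],[0,0,0]],[-1,[0.0109,0,-0.0346],[0,0,0]],[-1,[0.0109,0,-0.0346],[0,0,0]],[-1,[0.0109,0,-0.0346],[0,0,0]],[-1,[0,0.02,0],[0,0,0]],[-1,[0,0.02,0],[0,0,0]],[-1,[0,0.02,0],[0,0,0]],[-1,[0,0,0],[0,0,0]],[-1,[0,0,0],[0,0,0]],[-1,[0,0,0],[0,0,0]]]'
python3 - <<'E'
from h import *
to([.628,-.013,.137],toolR(.388))
im=arm.capture("side"); s,r=tool(); k=8; Rt=r*toolR(0).inv(); print(Rt.as_euler("zyx"))
b=big("side",im,238,130,62,75,k)
wire(b,"side","shallow",s["eef_pos"]-Rt.apply([0,0,.0115]),Rt,k,238,130,(0,0,255))
wire(b,"side","deep",np.array([.628,-.013,.070]),R.from_euler("z",.388),k,238,130,(0,255,0))
cv2.imwrite("pics/t9.png",b)
E
```

```text
time: 13.53
eef_pos: [0.6283, -0.012, 0.1591]
orientation: [-0.694, 0.694, 0.139, -0.134]
contact_force: [-0.1, -0.1, -1.1]
grip_width: 0.0595
t 13.53 tcp [ 0.6283 -0.012   0.1591] F [-0.1 -0.1 -1.1] w 0.0595
 turn [0.001 0.001 0.007] n 0.1  shift(now axes) [-0.8 22.1 -0.8]  (after turn) [-0.6 22.1 -0.8] mm
[ 0.38875107 -0.00721777  0.00114175]
```

View pics/t9.png

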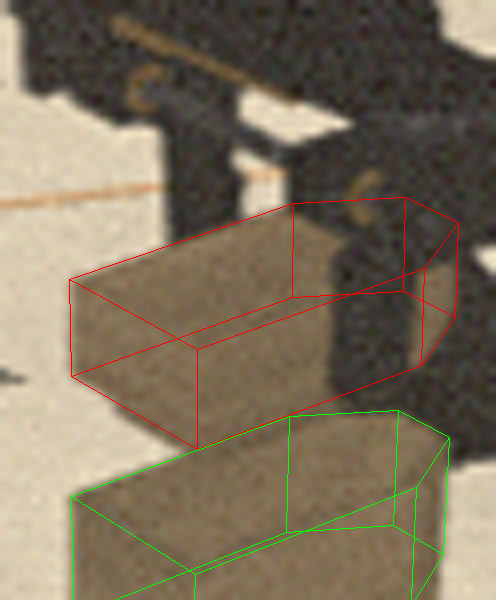

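```bash
python3 -m handwheel '[[-1,[-0.001,0.012,-0.0008],[0.001,0.001,0.007]],[-1,[0,0.01,0],[0,0,0]],[-1,[0,0.006,0],[0,0,0]],[-1,[0,0.003,0],[0,0,0]],[-1,[0,0,0],[0,0,0]],[-1,[0,0,0],[0,0,0]]]'
python3 - <<'E'
from h import *
to([.6275,-.013,.1185],toolR(.388))
E
```

```text
time: 14.08
eef_pos: [0.6273, -0.0131, 0.1266]
orientation: [0.694, -0.694, -0.135, 0.137]
contact_force: [0.4, -0.1, -1.6]
grip_width: 0.0594
t 14.08 tcp [ 0.6273 -0.0131  0.1266] F [ 0.4 -0.1 -1.6] w 0.0594
 turn [-0.001 -0.    -0.003] n 0.0  shift(now axes) [0.2 8.1 0.1]  (after turn) [0.2 8.1 0.1] mm
```

Foot is entering without force; continue down.

```bash
python3 -m handwheel '[[-1,[0,0.0015,0],[0,0,-0.003]],[-1,[0,0.0015,0],[0,0,0]],[-1,[0,0.0015,0],[0,0,0]],[-1,[0,0.0015,0],[0,0,0]],[-1,[0,0,0],[0,0,0]],[-1,[0,0,0],[0,0,0]]]'
```

```text
time: 14.58
eef_pos: [0.6273, -0.0131, 0.1206]
orientation: [0.694, -0.693, -0.136, 0.136]
contact_force: [-0.1, 0.1, -0.9]
grip_width: 0.0602
```

```bash
python3 -m handwheel '[[-1,[0,0.001,0],[0,0,0]],[-1,[0,0.0008,0],[0,0,0]],[-1,[0,0.0007,0],[0,0,0]],[-1,[0,0.0005,0],[0,0,0]],[-1,[0,0,0],[0,0,0]],[-1,[0,0,0],[0,0,0]]]'
```

```text
time: 15.08
eef_pos: [0.6275, -0.0132, 0.1184]
orientation: [0.694, -0.694, -0.136, 0.136]
contact_force: [-3.1, 0.6, 5.7]
grip_width: 0.0595
```

```bash
python3 -m handwheel '[[-1,[0,0.0004,0],[0,0,0]],[-1,[0,0,0],[0,0,0]],[0.7,[0,0,0],[0,0,0]],[1,[0,0,0],[0,0,0]],[1,[0,0,0],[0,0,0]],[1,[0,0,0],[0,0,0]],[1,[0,0,0],[0,0,0]],[1,[0,0,0],[0,0,0]],[1,[0,-0.015,0],[0,0,0]],[1,[0,-0.03,0],[0,0,0]],[1,[0,-0.035,0],[0,0,0]],[1,[0,-0.035,0],[0,0,0]],[1,[-0.03,-0.02,0],[0,0,0]],[1,[-0.04,0,0],[0,0,0]],[1,[-0.04,0,0],[0,0,0]],[1,[-0.04,0,0],[0,0,0]],[1,[-0.04,0,0],[0,0,0]],[1,[0,0,0],[0,0,0]],[1,[0,0,0],[0,0,0]]]'
python3 - <<'E'
from h import *
im=arm.capture("side"); t=arm.capture("top"); s,_=tool(); print(s["contact_force"],s["qvel"])
k=6; b=big("side",im,234,148,66,98,k)
wire(b,"side","shallow",np.array([.6275,-.0132,.107]),R.from_euler("z",.388),k,234,148,(0,0,255))
c=np.zeros((588,790,3),np.uint8); c[:,:396]=b; d=cv2.convertScaleAbs(cv2.resize(t[90:290,110:400],(390,269)),alpha=1.3); c[:269,400:]=d
e=big("top",t,232,138,60,60,5); c[280:580,400:700]=e
cv2.imwrite("pics/t10.png",c)
E
```

```text
time: 16.67
eef_pos: [0.4507, -0.0855, 0.2528]
orientation: [0.694, -0.694, -0.136, 0.135]
contact_force: [0.6, -0.7, 0.2]
grip_width: 0.0882
[1.3463977  0.30924245 0.53858328] [ 0.01437311  0.02079049 -0.01320134 -0.00077998 -0.00012105  0.00044804]
```

View pics/t10.png

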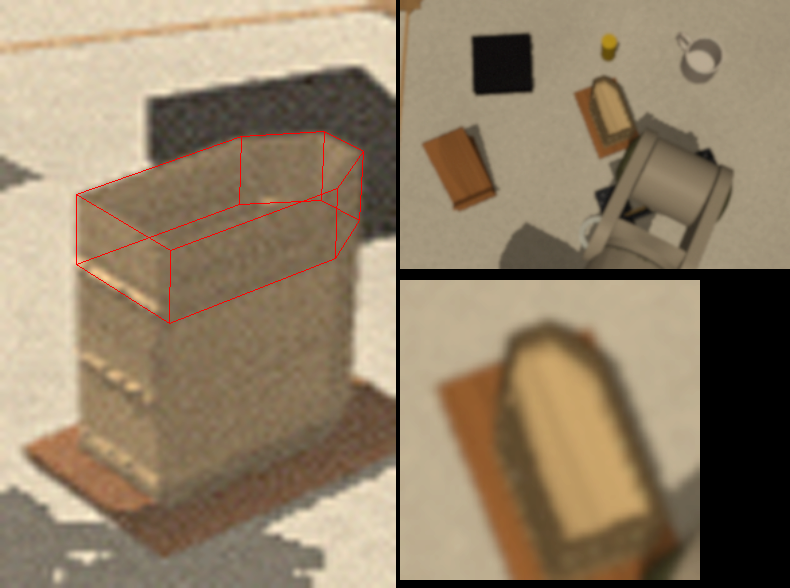

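The side view shows the three trays flush in one column and level. The shallow tray's top rim runs from about (247,180) to (294,173) px. The bystanders haven't moved and the arm is clear, so I'm handing in.

```bash
python3 -c "
from workcell import arm
print(arm.hand_in(), arm.read_state()['time'])"
```

```text
the job is handed in; nothing more can be done
the job is handed in; nothing more can be done
```

The deep tray is seated in the bottom tray and the shallow tray is seated in the deep one. The gripper has let go and is clear, and I handed the job in at about 17 s of the 72 s allowed.

- **Seating:** Each tray went down slowly and stopped where full seating predicts. The tool (TCP) stood at 81.9 mm for the deep tray and 118.4 mm against 118.5 mm for the shallow. Contact force read about 9 N and 6 N, well below the limits.
- **Last pictures:** The three trays make one flush, level column with the noses aligned. The shallow tray matches its predicted outline to about a pixel (2–3 mm). The rack is empty, and the cards, mug and glue stick look unmoved. The arm mostly hid the tape in the last top view, so I could not confirm it, but no move went down near it.
- **Disagreement:** The two cameras gave different yaws for the bottom tray, 0.32–0.35 rad from the top and about 0.39 from the side. I used 0.386, which the side view and the stand's edges agreed on. The deep tray's nose showed about half a pixel (1–1.5 mm) off the predicted outline, which is within the 2 mm of play.

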